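# Close and latch the vegetable keeper

### The job

Close up the white vegetable keeper: slide its wooden lid shut against the rubber seal, swing the wire loop over the hook on the lid, and then press the steel lever down flat, past centre, so that the latch stays shut and draws the lid fully home. Do not knock the tin, salt shaker, egg timer or little pot about.

Things in the scene. Friction and masses are not known exactly. Their poses are not given: they have to be found in the camera images.
- veg_box: White box 320 (own x) x 160 (y) x 70 mm, fixed; origin at the centre of its underside, z up. Own +x runs from the latch end to the lid end, roughly to the robot's left. Top is level at 70 mm: solid latch end at x = -160 to -48, wooden lid over the rest. The latch stands at y = 0 on the latch end. Metal runners at y = +-75 rise 4 mm above the lid; else the sides are clear.
- lid (a joint): Slide of the wooden lid along box x (m). 0 = drawn fully home, up to 0.100 open (to +x); starts 0.04 to 0.09. Friction 1.5 N. Below 0.006 it squeezes a springy rubber seal (4 N per mm): pushed against it and let go, it rests near 0.006; only the latch holds it at 0. Lid top is 70 mm above the worktop.
- lid_grip (a point): Centre of the dark wooden bar on the lid by which it is slid: 14 mm thick along the box's x, 56 mm long along its y, its top 22 mm above the lid; the point is 12 mm above the lid top, at box x = 115 mm + the lid opening. Axes as the box.
- lever_hinge (a point): Pivot of the latch lever, fixed to the box: 92 mm above the worktop, 22 mm above the lid and deck, at box x = -78 mm, y = 0. The lever turns about the box's y here. Steel ears 34 mm apart over all (box y) stand round it up to 7 mm above it. Axes as the box.
- lever (a joint): Lever angle (rad): 0 = flat, handle to box -x, level with its pivot; pi/2 = upright; grows toward the lid, to 2.2. Starts 1.80 to 2.05, stays where left (0.02 N m). Handle: steel strip 72 mm long from the pivot, 24 to 28 wide (y), 5 to 6 thick. With the loop hooked it takes up to 0.15 N m; it springs up again unless pressed past centre (about 0.18), then stays at 0.
- lever_end (a point): Middle of the black end of the lever handle, 66 mm from the pivot.
- loop (a joint): Loop angle on the lever (rad): loop - lever = the loop's elevation above box +x (0 level toward the lid, pi/2 up). Range -0.2 to 3.75. Swings freely and falls by its weight; starts just past upright, leaning to -x on its stop at 3.75. Its pivot, relative to the lever pivot: box x = -16 mm cos(lever - 0.18), z = 16 mm sin(lever - 0.18); so turning the lever down draws it to -x.
- loop_bar (a point): Middle of the loop's cross bar (6.4 mm thick, 44 mm long along the box's y), 75 mm from the loop's pivot; this is the part that goes behind the hook. Two side wires at y = +-22 mm join it to the pivot.
- loop_tab (a point): Grip point of the orange pull tab on the loop's bar, 26 mm beyond the bar (101 mm from the loop's pivot). The tab is 14 mm wide along the box's y, 9 mm thick and 34 mm long, and can be pinched across its 14 mm from above at every angle of the loop. A slight outward pull while swinging it keeps the lever tipped toward the lid; pushed inward, the loop tips the lever back and falls short of the hook.
- keeper (a point): Seat of the loop's bar at the steel hook on the lid: 22 mm above the lid, box x = -19 mm + lid opening, y = 0. The post, 20 wide (y), 31 high, is on its -x side; a lip at the top reaches 2.5 mm past the seat to +x. Lower the bar 7 to 18 mm on the +x side, onto two ledges (top 16 above the lid, to 20 beyond the seat, within 16 of the middle); the lever then draws it under the lip.
- tin_2_mid (a point): Bystander: flat round tin, 86 mm across, 40 mm high; point at its centre.
- mill_2_mid (a point): Bystander: salt shaker, 44 mm across, 90 mm high; point at its centre.
- egg_timer_mid (a point): Bystander: red and white egg timer, 63 mm across, 67 mm high; point at its centre.
- pot_1_mid (a point): Bystander: little lidded pot, 63 mm across, 34 mm high; point at its centre.

How it is judged:
On the way, in this order (a step that is already met when the one before it is completed fails the run):
1. the lid is slid shut against its seal (within 12 mm of fully home) with the lever still up (value of joint lid below 0.012 m and value of joint lever above 1 rad), for 0.2 s.
2. the loop's bar lies down behind the hook (x of loop_bar in the frame of keeper between -0.003 and 0.022 m and z of loop_bar in the frame of keeper between -0.012 and 0.004 m), for 0.2 s.
At the end, for the whole second after the job is handed in: The lever is flat (within 0.1 rad of 0), the loop's bar is seated under the hook (within 5 mm along x and not above its lip) and the lid is drawn home to within 3 mm, all by itself, the latch at rest (value of joint lever below 0.1 rad and value of joint lid below 0.003 m and x of loop_bar in the frame of keeper between -0.004 and 0.005 m and z of loop_bar in the frame of keeper between -0.008 and 0.005 m and velocity of joint lever below 0.05 rad/s); the robot touches nothing.
It fails at once if a bystander (tin, salt shaker, egg timer, pot) is shifted more than 30 mm or knocked over (distance of any of tin_2_mid, mill_2_mid, egg_timer_mid, pot_1_mid from where it was at the start of the episode above 0.03 m or angle between any of tin_2_mid, mill_2_mid, egg_timer_mid, pot_1_mid's own z axis and vertical above 0.5 rad).
It also fails if it takes over 64 s, if anything falls off the work surface, if the arm or the gripper's body presses on something with over 40 N, if the wrist force passes 120 N, or if a joint passes its speed limit or range.

### The arm

A 6-joint arm with a two-finger parallel gripper is mounted at the origin on a cart in front of the work surface, level with it; the furniture and walls round the work are solid. World frame = base frame: x ahead of the robot, y to its left, z up, the work surface at z = 0. Lengths are in m, angles in rad, forces in N, time in s.
With the tool pointing down it reaches from about 0.375 to 0.9 m from the base axis. Payload 3.1 kg.
Tool frame: the origin (TCP) lies at the very end of the fingers, on their centre line; the grasp point (between the pads) lies 19 mm behind it; z points along the fingers, y is the line along which they close (so a half turn about z gives the same grasp; the last joint's range is limited). The gripper opens to 87 mm and grips with 3 to 60 N. Pads are 19 mm wide; open, the fingers measure 117 mm over their backs; the gripper's body (75 mm by 190 mm) begins 51 mm behind the grasp point.
Start: joints at [1.01, 0.527, 1.433, -0, 1.181, -0.178], TCP at [0.233, 0.58, 0.223] pointing down, gripper open.
Joint ranges: [-3.08, 3.08], [-0.75, 2.2], [0.22, 2.44], [-1.43, 4.57], [0, 2.65], [-2.85, 2.85]. Speed limits (rad/s): [2.79, 2.79, 3.14, 3.14, 3.14, 3.14].

### API

Orientations are given as a unit quaternion [x, y, z, w].
In Python, from rig import status, viewer, robot gives the robot as it stands.
- The arm moves only by the tool arm_command, never from a script. Its arguments are lists of equal length, an entry for each row: "delta_rot": the turn, a rotation vector about the tool's x, y, z in degrees, a list of three; "delta_pos": the shift along the tool's x, y, z in m, a list of three; "gripper": the closure, from -1 (fully open) to 1 (shut). In form: {"delta_rot": [[rx, ry, rz], ...], "delta_pos": [[dx, dy, dz], ...], "gripper": [gripper, ...]}. A call has 1 to 12 rows; each row is the pose to reach, as a shift and turn from the pose commanded when the call began, along the tool's axes at that moment; what a row does not reach only later rows make up. A row lasts 1/12 s, in which the tool goes at most 41.7 mm and 7.16 degrees, less where a joint would pass 70% of its speed; a pose out of reach is approached as far as the arm can. A call with a gripper value outside its range is refused whole. The fingers move at their own pace and stop on an object; "grip_force" is the grip in N (left out, the last holds). Time passes only in rows, so rows that repeat a pose let the fingers close. It gives the time, the measured TCP pose, the force, the opening and the grip force at its end, in the units of the state.
- status.get_obs(): the state, without advancing time (a new reading comes with each control period).
- viewer.camera(name): name is "scene" or "top" or "wrist"; returns a dict with "pixels" (420x560x3 uint8, blue, green, red), "fx", "fy", "cx", "cy" (pixels), "pose" (4x4, takes a point from camera to world coordinates); the wrist camera has in their place "mount" (4x4, takes a point from camera to tool coordinates, whose origin is the TCP and whose axes are the flange's). Camera axes: x right, y down, z forward; pixel columns grow to the right and rows downward; lengths in m; the calibration is good to about 2 mm. A picture is of the moment at which its call begins: read the wrist's pose just before it. There is no depth.
- robot.hand_in(): hands the job in; it is judged then, once.
The state is a dict: "time": time; "q": joint angles; "joint_velocities": joint speeds; "joint_torque": joint torques, N m; "position": TCP position; "tool_rot": TCP orientation; "ft_force": force on the tool from outside, world axes, zero at the start; "moment": the same for the moment, N m; "grip_width": finger opening in m; "grip_force": force on a finger pad.
Only numpy, scipy, OpenCV 4.12 (cv2) and the standard library are available. Lean on these libraries where they do the work, as an engineer would, in place of code of your own. Each camera call takes 0.05 s, during which the arm holds its last target. There are 200 camera calls.

## Working session

There is one attempt and no reset: what is moved stays moved. The work goes in short steps, Python scripts to look and compute and a tool call to move; the robot and the scene stay as the last step left them, time stands still between calls to the robot, and variables do not carry over. Pictures are saved under pics/ and viewed, at most 10 in all, crops included, and the job is handed in when it is done.

Besides the shell and the picture viewer there is one more tool, called after "Request:" by a JSON object that holds its "name" and its "arguments", one argument or row to a line. arm_command: Moves the arm, as the interface text tells. Its arguments: {"type":"object","properties":{"delta_rot":{"type":"array","items":{"type":"array","items":{"type":"number"}}},"delta_pos":{"type":"array","items":{"type":"array","items":{"type":"number"}}},"gripper":{"type":"array","items":{"type":"number"}},"grip_force":{"type":"number"}},"required":["delta_rot","delta_pos","gripper"]}

```bash
mkdir -p pics; ls; python3 - <<'E'
from rig import status, viewer, robot
import cv2,numpy as np
o=status.get_obs();print(o)
for n in("scene","top"):
    c=viewer.camera(n);cv2.imwrite(f"pics/{n}0.png",c["pixels"]);print(n,c["fx"],c["fy"],c["cx"],c["cy"],np.array(c["pose"]).round(4).tolist())
E
```

```text
pics
{'time': 0.0, 'q': array([ 1.00953192e+00,  5.28462810e-01,  1.43390472e+00, -2.89852763e-05,
        1.18140929e+00, -1.78477956e-01]), 'joint_velocities': array([ 0.00014202,  0.00034082,  0.00143038, -0.0012445 , -0.00021862,
       -0.00051339]), 'joint_torque': array([-1.61853964e-04, -4.40037632e+01, -1.76592493e+01,  6.32674713e-02,
        5.81607269e-02, -1.83167340e-04]), 'position': array([0.23300888, 0.57914333, 0.22157294]), 'tool_rot': array([ 1.90221333e-01,  9.81740623e-01, -1.02307194e-03, -3.82286534e-04]), 'ft_force': array([ 0.04346747, -0.91823568, -0.07337355]), 'moment': array([-0.01983342,  0.01854847,  0.00525933]), 'grip_force': 0.0, 'grip_width': 0.0870635522841018}
scene 463.56173553521757 463.56173553521757 279.8765887847014 208.02527797313195 [[0.6344, -0.3295, 0.6992, -0.3888], [-0.7728, -0.2519, 0.5825, -0.7311], [-0.0158, -0.9099, -0.4144, 0.6247], [0.0, 0.0, 0.0, 1.0]]
top 437.8002734002643 437.8002734002643 283.8912024463855 209.78785937439736 [[-0.0136, -0.9903, 0.1384, 0.3073], [-0.9999, 0.0137, -0.0001, -0.014], [-0.0018, -0.1384, -0.9904, 1.3713], [0.0, 0.0, 0.0, 1.0]]
```

View pics/top0.png

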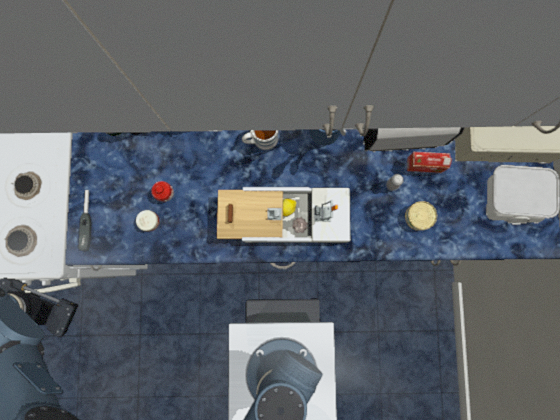

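View pics/scene0.png

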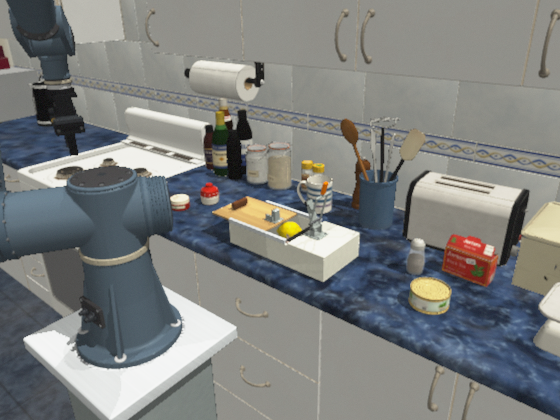

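The top view shows the box at about u 243–350, v 188–242. The lid is open with its bar at about (229,213), and the latch is at about (324,211). The bystanders stand clear of it. I'll enlarge the box area next.

```bash
python3 - <<'E'
import cv2
a=cv2.imread("pics/top0.png")[175:255,205:365]
cv2.imwrite("pics/c1.png",cv2.resize(a,None,fx=5,fy=5,interpolation=cv2.INTER_CUBIC))
E
```

```text
(no output)
```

View pics/c1.png

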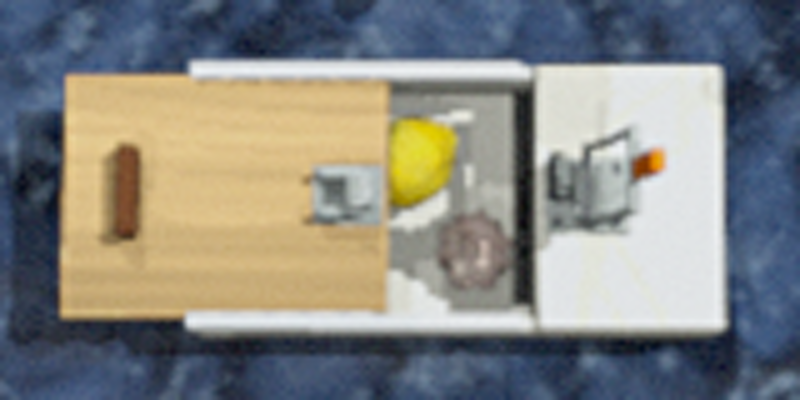

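The enlarged crop shows these points:
- Deck corners at the latch end: (723,65) and (727,328).
- Deck/lid edge: x≈535.
- Lid bar top: (127,191).
- Tab: (655,160).

I'll turn these into world positions.

```bash
cat > h.py <<'E'
import numpy as np,cv2
from rig import status, viewer, robot
from scipy.spatial.transform import Rotation as R
def back(c,uv,z):
    T=np.array(c["pose"]);d=T[:3,:3]@np.array([(uv[0]-c["cx"])/c["fx"],(uv[1]-c["cy"])/c["fy"],1])
    return T[:3,3]+d*(z-T[2,3])/d[2]
def wcam():
    o=status.get_obs();c=viewer.camera("wrist")
    T=np.eye(4);T[:3,:3]=R.from_quat(o["tool_rot"]).as_matrix();T[:3,3]=o["position"]
    c["pose"]=T@np.array(c["mount"]);return c
def proj(c,p):
    q=np.linalg.inv(c["pose"])@np.append(p,1);return np.array([c["cx"]+c["fx"]*q[0]/q[2],c["cy"]+c["fy"]*q[1]/q[2]])
def st():
    o=status.get_obs();print(round(o["time"],2),o["position"].round(4),R.from_quat(o["tool_rot"]).as_matrix().round(4).tolist(),o["ft_force"].round(1),o["grip_width"].round(4),o["q"].round(2))
E
python3 - <<'E'
from h import *
c=viewer.camera("top")
f=lambda x,y,z:back(c,(205+(x+.5)/5-.5,175+(y+.5)/5-.5),z).round(4)
for n,p in dict(br1=(723,65,.07),br2=(727,328,.07),e1=(536,66,.07),e2=(535,330,.07),bar=(127,191,.092),lid1=(65,75,.07),lid2=(60,318,.07),lr1=(387,82,.07),lr2=(387,310,.07),hook=(345,195,.1)).items(): print(n,f(*p))
w=viewer.camera("wrist");print(np.array(w["mount"]).round(4).tolist(),w["fx"],w["cx"],w["cy"])
E
```

```text
br1 [ 0.5541 -0.2123  0.07  ]
br2 [ 0.3952 -0.2092  0.07  ]
e1 [ 0.555  -0.0993  0.07  ]
e2 [ 0.3955 -0.0951  0.07  ]
bar [0.4793 0.145  0.092 ]
lid1 [0.5535 0.1854 0.07  ]
lid2 [0.4065 0.1873 0.07  ]
lr1 [ 0.5465 -0.0091  0.07  ]
lr2 [ 0.4086 -0.0073  0.07  ]
hook [0.4741 0.0163 0.1   ]
[[-0.0001, -0.9599, -0.2804, 0.0777], [1.0, 0.0, -0.0004, 0.0007], [0.0004, -0.2804, 0.9599, -0.1632], [0.0, 0.0, 0.0, 1.0]] 312.1718082725543 280.261036482926 211.3571991683791
```

```bash
cat >> h.py <<'E'
C=np.array([0.4765,-0.050]);TH=np.radians(89.1)
def b2w(x,y,z): return np.array([C[0]+np.cos(TH)*x-np.sin(TH)*y,C[1]+np.sin(TH)*x+np.cos(TH)*y,z])
def rel(p,Rt=None):
    o=status.get_obs();Rm=R.from_quat(o["tool_rot"]).as_matrix()
    d=Rm.T@(np.array(p)-o["position"])
    if Rt is None: Rt=np.array([[-np.sin(TH),np.cos(TH),0],[np.cos(TH),np.sin(TH),0],[0,0,-1.]])
    print("dpos",d.round(4),"drot",np.degrees(R.from_matrix(Rm.T@Rt).as_rotvec()).round(2))
E
python3 -c "
from h import *
rel(b2w(.195,0,.16))
c=viewer.camera('wrist')"
```

```text
dpos [-0.3908 -0.3108  0.0623] drot [ -0.08  -0.03 -21.03]
```

Request:
{"name": "arm_command", "arguments": {
  "delta_rot": [
    [0, 0, -7],
    [0, 0, -14],
    [0, 0, -21],
    [0, 0, -21],
    [0, 0, -21],
    [0, 0, -21],
    [0, 0, -21],
    [0, 0, -21],
    [0, 0, -21],
    [0, 0, -21],
    [0, 0, -21],
    [0, 0, -21]
  ],
  "delta_pos": [
    [-0.033, -0.026, 0],
    [-0.066, -0.052, 0],
    [-0.098, -0.078, 0.01],
    [-0.13, -0.104, 0.01],
    [-0.163, -0.13, 0.02],
    [-0.195, -0.155, 0.02],
    [-0.228, -0.181, 0.03],
    [-0.261, -0.207, 0.03],
    [-0.293, -0.233, 0.04],
    [-0.326, -0.259, 0.05],
    [-0.359, -0.285, 0.06],
    [-0.39, -0.311, 0.06]
  ],
  "gripper": [-1, -1, -1, -1, -1, -1, -1, -1, -1, -1, -1, -1]
}}

```text
time: 1.25
position: [0.4748, 0.1514, 0.1618]
tool_rot: [0.008, 1.0, 0.0, -0.001]
ft_force: [0.2, 0.7, 0.8]
grip_width: 0.0871
grip_force: 0.0
```

```bash
python3 - <<'E'
from h import *
st();c=wcam();cv2.imwrite("pics/w1.png",c["pixels"])
for n,p in dict(bar=(.195,0,.092),hook=(.061,0,.092),e1=(-.048,.08,.07),e2=(-.048,-.08,.07)).items(): print(n,proj(c,b2w(*p)).round(0))
rel(b2w(.195,0,.077))
E
```

```text
Traceback (most recent call last):
  File "h.py", line 14, in st
    o=status.get_obs();print(round(o["time"],2),o["position"].round(4),R.from_quat(o["tool_rot"]).as_matrix().round(4).tolist(),o["ft_force"].round(1),o["grip_width"].round(4),o["q"].round(2))
                                                                                                                                                       ^^^^^^^^^^^^^^^^^^^^^
AttributeError: 'float' object has no attribute 'round'
```

```bash
sed -i 's/o\["grip_width"\].round(4)/round(o["grip_width"],4)/' h.py; python3 - <<'E'
from h import *
st();c=wcam();cv2.imwrite("pics/w1.png",c["pixels"])
for n,p in dict(bar=(.195,0,.092),hook=(.061,0,.092),e1=(-.048,.08,.07),e2=(-.048,-.08,.07)).items(): print(n,proj(c,b2w(*p)).round(0))
rel(b2w(.195,0,.077))
E
```

```text
1.25 [0.4748 0.1514 0.1618] [[-0.9999, 0.0164, -0.0021], [0.0164, 0.9999, 0.0], [0.0021, -0.0, -1.0]] [0.2 0.7 0.8] 0.0871 [ 0.08  0.45  1.81  0.    0.89 -1.47]
bar [271. 229.]
hook [102. 229.]
e1 [-38. 124.]
e2 [ 11. 303.]
dpos [0.0015 0.0002 0.0853] drot [-0.24  0.26 -0.27]
```

View pics/w1.png

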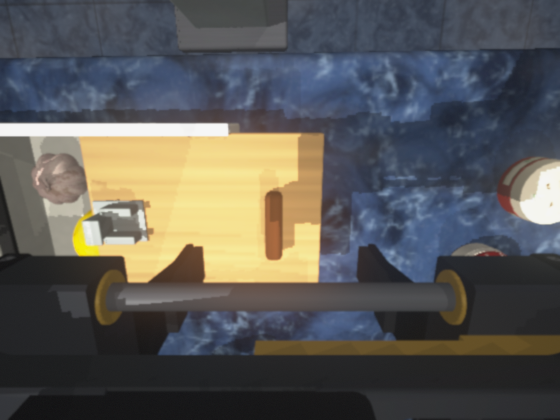

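The bar shows at (273,228) in the wrist view, against a predicted (271,229), and the hook is on the left at about (120,222). The estimate agrees, so I'll descend and grip the bar.

Request:
{"name": "arm_command", "arguments": {
  "delta_rot": [
    [0, 0, 0],
    [0, 0, 0],
    [0, 0, 0],
    [0, 0, 0],
    [0, 0, 0],
    [0, 0, 0],
    [0, 0, 0],
    [0, 0, 0],
    [0, 0, 0],
    [0, 0, 0],
    [0, 0, 0],
    [0, 0, 0]
  ],
  "delta_pos": [
    [0.001, 0, 0.025],
    [0.001, 0, 0.05],
    [0.001, 0, 0.075],
    [0.001, 0, 0.084],
    [0.001, 0, 0.084],
    [0.001, 0, 0.084],
    [0.001, 0, 0.084],
    [0.001, 0, 0.084],
    [0.001, 0, 0.084],
    [0.001, 0, 0.084],
    [0.001, 0, 0.084],
    [0.001, 0, 0.084]
  ],
  "gripper": [-1, -1, -1, -1, 1, 1, 1, 1, 1, 1, 1, 1],
  "grip_force": 15
}}

```text
time: 2.3
position: [0.474, 0.1533, 0.0793]
tool_rot: [0.008, 1.0, 0.0, 0.0]
ft_force: [-0.5, -0.0, 0.6]
grip_width: 0.042
grip_force: 0.0
```

Request:
{"name": "arm_command", "arguments": {
  "delta_rot": [
    [0, 0, 0],
    [0, 0, 0],
    [0, 0, 0],
    [0, 0, 0],
    [0, 0, 0],
    [0, 0, 0]
  ],
  "delta_pos": [
    [0, 0, 0],
    [0, 0, 0],
    [0, 0, 0],
    [0, 0, 0],
    [0, 0, 0],
    [0, 0, 0]
  ],
  "gripper": [1, 1, 1, 1, 1, 1]
}}

```text
time: 2.8
position: [0.4739, 0.1531, 0.079]
tool_rot: [0.008, 1.0, -0.0, -0.0]
ft_force: [0.7, -1.6, 0.4]
grip_width: 0.0138
grip_force: 15.0
```

Request:
{"name": "arm_command", "arguments": {
  "delta_rot": [
    [0, 0, 0],
    [0, 0, 0],
    [0, 0, 0],
    [0, 0, 0],
    [0, 0, 0],
    [0, 0, 0],
    [0, 0, 0],
    [0, 0, 0]
  ],
  "delta_pos": [
    [0, -0.012, 0],
    [0, -0.024, 0],
    [0, -0.036, 0],
    [0, -0.048, 0],
    [0, -0.06, 0],
    [0, -0.07, 0],
    [0, -0.076, 0],
    [0, -0.076, 0]
  ],
  "gripper": [1, 1, 1, 1, 1, 1, 1, 1]
}}

```text
time: 3.47
position: [0.4726, 0.0755, 0.079]
tool_rot: [0.009, 1.0, -0.0, -0.0]
ft_force: [0.1, -1.2, 0.9]
grip_width: 0.0139
grip_force: 15.0
```

Request:
{"name": "arm_command", "arguments": {
  "delta_rot": [
    [0, 0, 0],
    [0, 0, 0],
    [0, 0, 0],
    [0, 0, 0]
  ],
  "delta_pos": [
    [0, -0.002, 0],
    [0, -0.004, 0],
    [0, -0.004, 0],
    [0, -0.004, 0]
  ],
  "gripper": [1, 1, 1, 1]
}}

```text
time: 3.8
position: [0.4725, 0.0732, 0.079]
tool_rot: [0.008, 1.0, -0.0, -0.0]
ft_force: [-1.3, -1.9, 1.9]
grip_width: 0.0141
grip_force: 15.0
```

Request:
{"name": "arm_command", "arguments": {
  "delta_rot": [
    [0, 0, 0],
    [0, 0, 0],
    [0, 0, 0],
    [0, 0, 0]
  ],
  "delta_pos": [
    [0, -0.002, 0],
    [0, -0.004, 0],
    [0, -0.004, 0],
    [0, -0.004, 0]
  ],
  "gripper": [1, 1, 1, 1]
}}

```text
time: 4.13
position: [0.4725, 0.0698, 0.079]
tool_rot: [0.008, 1.0, 0.0, 0.0]
ft_force: [-0.2, 5.1, 2.3]
grip_width: 0.0134
grip_force: 15.0
```

The force rose to about 6 N, so the lid is on its seal. TCP y=0.070 there also confirms the box centre. Next I'll release, lift and turn 90° for the tab.

Request:
{"name": "arm_command", "arguments": {
  "delta_rot": [
    [0, 0, 0],
    [0, 0, 0],
    [0, 0, 0],
    [0, 0, 0],
    [0, 0, 7],
    [0, 0, 14],
    [0, 0, 21],
    [0, 0, 28],
    [0, 0, 35],
    [0, 0, 42],
    [0, 0, 49],
    [0, 0, 56]
  ],
  "delta_pos": [
    [0, 0, 0],
    [0, 0, 0],
    [0, 0, 0],
    [0, 0, -0.03],
    [0, 0, -0.065],
    [0, 0, -0.1],
    [0, 0, -0.14],
    [0, 0, -0.18],
    [0, 0, -0.19],
    [0, 0, -0.19],
    [0, 0, -0.19],
    [0, 0, -0.19]
  ],
  "gripper": [-0.5, -0.5, -0.5, -0.5, -0.5, -0.5, -0.5, -0.5, -0.5, -0.5, -0.5, -0.5]
}}

```text
time: 5.13
position: [0.4724, 0.0688, 0.2695]
tool_rot: [0.479, 0.878, -0.0, 0.001]
ft_force: [0.0, 0.7, 0.8]
grip_width: 0.0651
grip_force: 0.0
```

```bash
python3 - <<'E'
from h import *
st()
c=viewer.camera("top")
for z in(.195,.205,.215):print(back(c,(205+655.5/5-.5,175+160.5/5-.5),z), "exp",b2w(-.103,0,z))
Rt=np.array([[0,np.cos(0),0],[1,0,0],[0,0,-1.]])
a=TH-np.pi/2
Rt=np.array([[np.cos(TH),np.sin(TH),0],[np.sin(TH),-np.cos(TH),0],[0,0,-1.]]).T
rel(b2w(-.08,0,.27),Rt)
E
```

```text
5.13 [0.4724 0.0688 0.2695] [[-0.5405, 0.8414, 0.0009], [0.8414, 0.5405, -0.0011], [-0.0014, 0.0002, -1.0]] [0.  0.7 0.8] 0.0651 [-0.09  0.27  1.73 -0.    1.14 -0.66]
[ 0.4784475  -0.15452833  0.195     ] exp [ 0.47488215 -0.15298729  0.195     ]
[ 0.47699255 -0.15333327  0.205     ] exp [ 0.47488215 -0.15298729  0.205     ]
[ 0.4755376 -0.1521382  0.215    ] exp [ 0.47488215 -0.15298729  0.215     ]
dpos [-0.1693 -0.1043 -0.0007] drot [ 0.    0.05 33.39]
```

Request:
{"name": "arm_command", "arguments": {
  "delta_rot": [
    [0, 0, 7],
    [0, 0, 14],
    [0, 0, 21],
    [0, 0, 28],
    [0, 0, 33.4],
    [0, 0, 33.4],
    [0, 0, 33.4],
    [0, 0, 33.4],
    [0, 0, 33.4]
  ],
  "delta_pos": [
    [-0.025, -0.015, 0],
    [-0.05, -0.03, 0],
    [-0.075, -0.046, 0],
    [-0.1, -0.062, 0],
    [-0.125, -0.077, 0],
    [-0.15, -0.092, 0],
    [-0.169, -0.104, 0],
    [-0.169, -0.104, 0],
    [-0.169, -0.104, 0]
  ],
  "gripper": [-0.5, -0.5, -0.5, -0.5, -0.5, -0.5, -0.5, -0.5, -0.5]
}}

```text
time: 5.93
position: [0.4772, -0.1302, 0.2685]
tool_rot: [0.71, 0.705, -0.0, -0.0]
ft_force: [-0.9, 0.3, 0.2]
grip_width: 0.0653
grip_force: 0.0
```

```bash
python3 - <<'E'
from h import *
st();c=wcam();cv2.imwrite("pics/w2.png",c["pixels"])
for n,p in dict(tab=(-.103,0,.205),tabtop=(-.107,0,.222),keeper=(-.013,0,.092),hinge=(-.078,0,.092)).items(): print(n,proj(c,b2w(*p)).round(0))
Rt=np.array([[np.cos(TH),np.sin(TH),0],[np.sin(TH),-np.cos(TH),0],[0,0,-1.]]).T
rel(b2w(-.103,0,.186),Rt)
E
```

```text
5.93 [ 0.4772 -0.1302  0.2685] [[0.0068, 1.0, -0.001], [1.0, -0.0068, 0.0003], [0.0003, -0.001, -1.0]] [-0.9  0.3  0.2] 0.0653 [-0.49  0.29  1.69 -0.    1.15 -0.49]
tab [278. 253.]
tabtop [278. 268.]
keeper [280. 131.]
hinge [279. 191.]
dpos [-0.024  -0.0019  0.0825] drot [-0.07 -0.05  0.58]
```

View pics/w2.png

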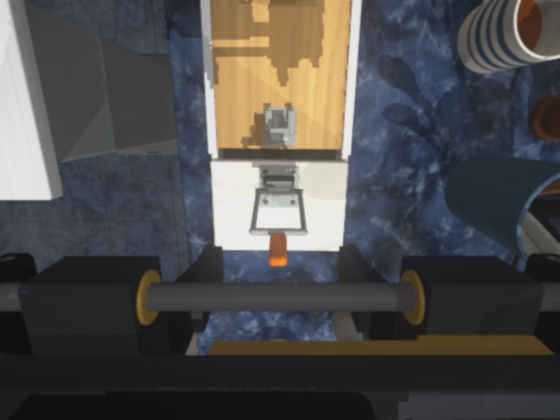

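The tab shows at (278,250), against a predicted (278,253), and the hook is at about (280,122). Both agree, so I'll descend and pinch.

Request:
{"name": "arm_command", "arguments": {
  "delta_rot": [
    [0, 0, 0.6],
    [0, 0, 0.6],
    [0, 0, 0.6],
    [0, 0, 0.6],
    [0, 0, 0.6],
    [0, 0, 0.6],
    [0, 0, 0.6],
    [0, 0, 0.6],
    [0, 0, 0.6],
    [0, 0, 0.6],
    [0, 0, 0.6],
    [0, 0, 0.6]
  ],
  "delta_pos": [
    [-0.024, -0.002, 0],
    [-0.024, -0.002, 0.025],
    [-0.024, -0.002, 0.05],
    [-0.024, -0.002, 0.075],
    [-0.024, -0.002, 0.08],
    [-0.024, -0.002, 0.08],
    [-0.024, -0.002, 0.08],
    [-0.024, -0.002, 0.08],
    [-0.024, -0.002, 0.08],
    [-0.024, -0.002, 0.08],
    [-0.024, -0.002, 0.08],
    [-0.024, -0.002, 0.08]
  ],
  "gripper": [-0.5, 0, 0, 0.3, 1, 1, 1, 1, 1, 1, 1, 1],
  "grip_force": 8
}}

```text
time: 6.98
position: [0.4752, -0.1535, 0.1902]
tool_rot: [0.713, 0.702, -0.0, 0.001]
ft_force: [-2.3, -0.5, 6.9]
grip_width: 0.0141
grip_force: 8.0
```

Request:
{"name": "arm_command", "arguments": {
  "delta_rot": [
    [0, 0, 0],
    [0, 0, 0],
    [0, 0, 0],
    [0, 0, 0]
  ],
  "delta_pos": [
    [0, 0, 0],
    [0, 0, 0],
    [0, 0, 0],
    [0, 0, 0]
  ],
  "gripper": [1, 1, 1, 1]
}}

```text
time: 7.32
position: [0.4752, -0.1535, 0.1901]
tool_rot: [0.713, 0.701, -0.0, 0.001]
ft_force: [-3.0, -0.1, 6.0]
grip_width: 0.0141
grip_force: 8.0
```

```bash
python3 - <<'E'
from h import *
st();p=status.get_obs()["position"];G=p+[0,0,.019]
d=G[:2]-C;print("grasp in box",d@[np.cos(TH),np.sin(TH)],d@[-np.sin(TH),np.cos(TH)],G[2])
E
```

```text
7.32 [ 0.4752 -0.1535  0.1901] [[0.016, 0.9999, 0.0002], [0.9999, -0.016, -0.0012], [-0.0012, 0.0002, -1.0]] [-3.  -0.1  6. ] 0.0141 [-0.54  0.41  1.78 -0.    0.96 -0.52]
grasp in box -0.10355296686171789 -0.0003463555896049626 0.20912142493830174
```

The tab is pinched at radius ~105 mm from the pivot and 0.3 mm off centre. I'll work out the arc waypoints.

```bash
python3 -c "
import numpy as np
ph=np.array([1.84,1.65,1.45,1.25,1.05,.85,.65,.45,.25,.1,0,-.08])
s=(1.84-ph)/1.9
x=-.0756+.0046*s+.106*np.cos(ph);z=.108-.0015*s+.106*np.sin(ph)
for a,b,c in zip(ph,x+.10355,.2091-z):print(a,round(b,4),round(c,4))"
```

```text
1.84 -0.0002 -0.0011
1.65 0.02 -0.0044
1.45 0.0417 -0.0038
1.25 0.0628 0.001
1.05 0.0826 0.0098
0.85 0.1003 0.0222
0.65 0.1152 0.0379
0.45 0.1268 0.0561
0.25 0.1345 0.0761
0.1 0.1376 0.0919
0.0 0.1384 0.1026
-0.08 0.1383 0.1111
```

Request:
{"name": "arm_command", "arguments": {
  "delta_rot": [
    [0, 0, 0],
    [0, 0, 0],
    [0, 0, 0],
    [0, 0, 0],
    [0, 0, 0],
    [0, 0, 0],
    [0, 0, 0]
  ],
  "delta_pos": [
    [0.01, 0, -0.003],
    [0.02, 0, -0.0045],
    [0.031, 0, -0.0045],
    [0.042, 0, -0.004],
    [0.052, 0, -0.002],
    [0.063, 0, 0.001],
    [0.063, 0, 0.001]
  ],
  "gripper": [1, 1, 1, 1, 1, 1, 1]
}}

```text
time: 7.9
position: [0.4761, -0.0874, 0.1873]
tool_rot: [0.712, 0.702, 0.0, -0.001]
ft_force: [-0.2, 0.3, 1.0]
grip_width: 0.0139
grip_force: 8.0
```

Request:
{"name": "arm_command", "arguments": {
  "delta_rot": [
    [0, 0, 0],
    [0, 0, 0],
    [0, 0, 0],
    [0, 0, 0],
    [0, 0, 0],
    [0, 0, 0]
  ],
  "delta_pos": [
    [0.01, 0, 0.004],
    [0.02, 0, 0.009],
    [0.029, 0, 0.014],
    [0.037, 0, 0.021],
    [0.045, 0, 0.029],
    [0.052, 0, 0.037]
  ],
  "gripper": [1, 1, 1, 1, 1, 1]
}}

```text
time: 8.4
position: [0.4771, -0.0373, 0.15]
tool_rot: [0.713, 0.701, -0.0, -0.0]
ft_force: [-2.6, -3.5, -0.9]
grip_width: 0.0136
grip_force: 8.0
```

```bash
python3 - <<'E'
from h import *
st();p=status.get_obs()["position"];G=p+[0,0,.019]
d=G[:2]-C;x=d@[np.cos(TH),np.sin(TH)];print("grasp in box",x,d@[-np.sin(TH),np.cos(TH)],G[2])
print("r from piv (-.072,.1065):",np.hypot(x+.072,G[2]-.1065),np.arctan2(G[2]-.1065,x+.072))
E
```

```text
8.4 [ 0.4771 -0.0373  0.15  ] [[0.016, 0.9999, -0.0003], [0.9999, -0.016, -0.0003], [-0.0003, -0.0003, -1.0]] [-2.6 -3.5 -0.9] 0.0136 [-0.31  0.45  1.87 -0.    0.83 -0.3 ]
grasp in box 0.012658716689484838 -0.0004372716764219572 0.16902708927214302
r from piv (-.072,.1065): 0.10524606978104693 0.6361510427748286
```

Request:
{"name": "arm_command", "arguments": {
  "delta_rot": [
    [0, 0, 0],
    [0, 0, 0],
    [0, 0, 0],
    [0, 0, 0],
    [0, 0, 0],
    [0, 0, 0],
    [0, 0, 0],
    [0, 0, 0]
  ],
  "delta_pos": [
    [0.006, 0, 0.009],
    [0.0115, 0, 0.018],
    [0.016, 0, 0.028],
    [0.019, 0, 0.038],
    [0.021, 0, 0.046],
    [0.022, 0, 0.054],
    [0.023, 0, 0.062],
    [0.023, 0, 0.065]
  ],
  "gripper": [1, 1, 1, 1, 1, 1, 1, 1]
}}

```text
time: 9.07
position: [0.4776, -0.0152, 0.0848]
tool_rot: [0.713, 0.701, -0.0, -0.0]
ft_force: [-1.5, -4.2, 0.5]
grip_width: 0.0141
grip_force: 8.0
```

```bash
python3 - <<'E'
from h import *
st();c=viewer.camera("scene")
u,v=np.round(proj(c,b2w(-.04,0,.1))).astype(int);print(u,v)
a=c["pixels"][v-60:v+60,u-80:u+80];cv2.imwrite("pics/s1.png",cv2.resize(a,None,fx=5,fy=5,interpolation=cv2.INTER_CUBIC))
for n,p in dict(keeper=(-.013,0,.092),hinge=(-.078,0,.092)).items(): print(n,(proj(c,b2w(*p))-[u-80,v-60])*5)
E
```

```text
9.07 [ 0.4776 -0.0152  0.0848] [[0.0164, 0.9999, -0.0006], [0.9999, -0.0164, -0.0001], [-0.0001, -0.0006, -1.0]] [-1.5 -4.2  0.5] 0.0141 [-0.27  0.57  1.92 -0.    0.66 -0.25]
304 220
keeper [357.59612913 300.0110555 ]
hinge [457.85593999 334.89305353]
```

View pics/s1.png

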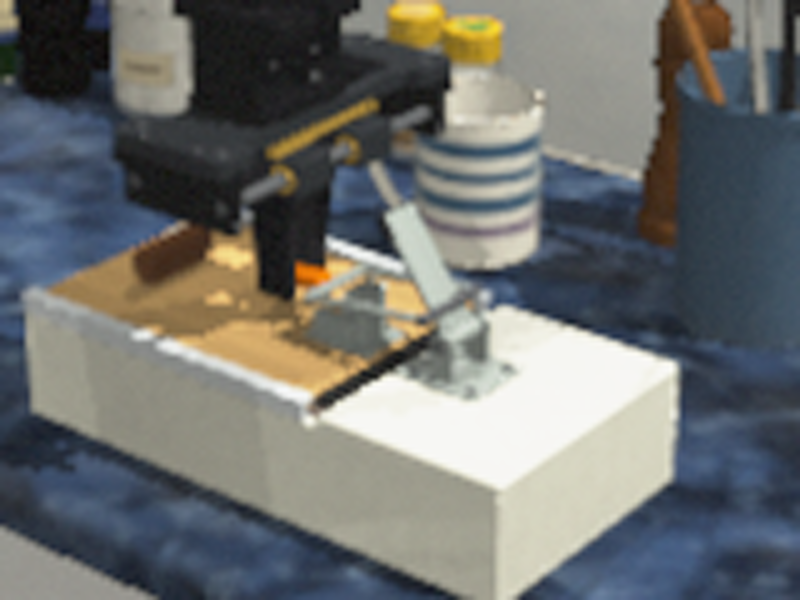

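The loop is level past the hook post, with the bar just on its +x side at about (335,285) and the lever leaning toward the lid. I'll lower it and release so that the bar drops onto the ledges.

Request:
{"name": "arm_command", "arguments": {
  "delta_rot": [
    [0, 0, 0],
    [0, 0, 0],
    [0, 0, 0],
    [0, 0, 0],
    [0, 0, 0],
    [0, 0, 0],
    [0, 0, 0],
    [0, 0, 0],
    [0, 0, 0],
    [0, 0, 0]
  ],
  "delta_pos": [
    [0, 0, 0.005],
    [0, 0, 0.01],
    [0, 0, 0.011],
    [0, 0, 0.011],
    [0, 0, 0.011],
    [0, 0, 0.011],
    [0, 0, 0.011],
    [0, 0, 0.011],
    [0, 0, 0.011],
    [0, 0, 0.011]
  ],
  "gripper": [1, 1, 1, 1, 0.3, 0.3, 0.3, 0.3, 0.3, 0.3]
}}

```text
time: 9.95
position: [0.478, -0.015, 0.0751]
tool_rot: [0.713, 0.701, 0.0, 0.0]
ft_force: [-0.3, -0.5, 0.4]
grip_width: 0.0301
grip_force: 0.0
```

Request:
{"name": "arm_command", "arguments": {
  "delta_rot": [
    [0, 0, 0],
    [0, 0, 0],
    [0, 0, 0],
    [0, 0, 0],
    [0, 0, 0]
  ],
  "delta_pos": [
    [0, 0, -0.02],
    [0, 0, -0.05],
    [0, 0, -0.09],
    [0, 0, -0.13],
    [0, 0, -0.13]
  ],
  "gripper": [0.3, 0.3, 0.3, 0.3, 0.3]
}}

```text
time: 10.37
position: [0.4825, -0.016, 0.2117]
tool_rot: [0.713, 0.701, 0.004, 0.007]
ft_force: [0.4, 0.2, 1.4]
grip_width: 0.0304
grip_force: 0.0
```

```bash
python3 - <<'E'
from h import *
st();c=viewer.camera("scene")
u,v=np.round(proj(c,b2w(-.04,0,.1))).astype(int)
a=c["pixels"][v-45:v+35,u-55:u+55];cv2.imwrite("pics/s2.png",cv2.resize(a,None,fx=7,fy=7,interpolation=cv2.INTER_CUBIC))
for n,p in dict(keeper=(-.013,0,.092),hinge=(-.078,0,.092),barA=(-.003,.022,.0892),barB=(-.003,-.022,.0892),l20=(-.078-.066*np.cos(2.),0,.092+.066*np.sin(2.)),l22=(-.078-.066*np.cos(2.2),0,.092+.066*np.sin(2.2)),tab=(.023,0,.083)).items(): print(n,(proj(c,b2w(*p))-[u-55,v-45])*7)
E
```

```text
10.37 [ 0.4825 -0.016   0.2117] [[0.016, 0.9998, 0.015], [0.9999, -0.016, -0.0037], [-0.0034, 0.015, -0.9999]] [0.4 0.2 1.4] 0.0304 [-0.27  0.35  1.8   0.    0.98 -0.25]
keeper [325.63458079 315.01547769]
hinge [465.99831599 363.85027494]
barA [267.73296724 334.77262433]
barB [341.0773503  294.66465648]
l20 [406.97864378 193.45506394]
l22 [381.8101558  202.38769895]
tab [251.92912794 310.53695224]
```

View pics/s2.png

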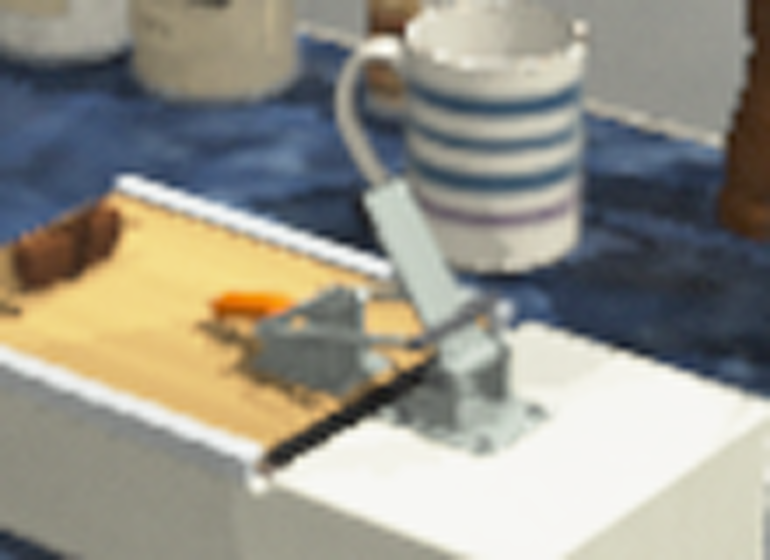

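The bar lies beyond the hook at about (265,325) and the tab is near (250,305), matching the predicted resting place on the ledges. The lever is at about 2.15. Next I'll close the fingers and push the lever over.

Request:
{"name": "arm_command", "arguments": {
  "delta_rot": [
    [0, 0, 0],
    [0, 0, 0],
    [0, 0, 0],
    [0, 0, 0],
    [0, 0, 0],
    [0, 0, 0],
    [0, 0, 0],
    [0, 0, 0]
  ],
  "delta_pos": [
    [0, 0, 0],
    [-0.01, 0, 0.02],
    [-0.02, 0, 0.04],
    [-0.028, 0, 0.06],
    [-0.028, 0, 0.066],
    [-0.028, 0, 0.066],
    [-0.028, 0, 0.066],
    [-0.028, 0, 0.066]
  ],
  "gripper": [1, 1, 1, 1, 1, 1, 1, 1]
}}

```text
time: 11.08
position: [0.4773, -0.0427, 0.1391]
tool_rot: [0.713, 0.701, 0.0, -0.0]
ft_force: [-1.1, -0.7, 0.4]
grip_width: 0.0002
grip_force: 0.0
```

```bash
python3 - <<'E'
from h import *
st();p=status.get_obs()["position"]
d=p[:2]-C;x=d@[np.cos(TH),np.sin(TH)];print("tcp in box",x,d@[-np.sin(TH),np.cos(TH)],p[2])
for L in(1.8,1.57,1.4,1.2,1.,.8,.6,.4,.2,.1,0):
    print(L,round(-.078-.058*np.cos(L)+.002*np.sin(L)+.0095-x,4),round(p[2]-(.092+.058*np.sin(L)+.002*np.cos(L)),4))
E
```

```text
11.08 [ 0.4773 -0.0427  0.1391] [[0.0159, 0.9999, 0.0], [0.9999, -0.0159, 0.0001], [0.0001, 0.0, -1.0]] [-1.1 -0.7  0.4] 0.0002 [-0.32  0.47  1.87  0.    0.8  -0.31]
tcp in box 0.00730230079775024 -0.000734014434154211 0.13912363634398653
1.8 -0.0607 -0.0089
1.57 -0.0738 -0.0109
1.4 -0.0837 -0.0104
1.2 -0.095 -0.0077
1.0 -0.1055 -0.0028
0.8 -0.1148 0.0041
0.6 -0.1225 0.0127
0.4 -0.1284 0.0227
0.2 -0.1322 0.0336
0.1 -0.1333 0.0393
0 -0.1338 0.0451
```

Request:
{"name": "arm_command", "arguments": {
  "delta_rot": [
    [0, 0, 0],
    [0, 0, 0],
    [0, 0, 0],
    [0, 0, 0],
    [0, 0, 0],
    [0, 0, 0],
    [0, 0, 0],
    [0, 0, 0],
    [0, 0, 0]
  ],
  "delta_pos": [
    [-0.01, 0, 0],
    [-0.02, 0, 0],
    [-0.03, 0, 0],
    [-0.04, 0, -0.003],
    [-0.049, 0, -0.006],
    [-0.058, 0, -0.009],
    [-0.066, 0, -0.01],
    [-0.074, 0, -0.011],
    [-0.074, 0, -0.011]
  ],
  "gripper": [1, 1, 1, 1, 1, 1, 1, 1, 1]
}}

```text
time: 11.83
position: [0.4765, -0.119, 0.1503]
tool_rot: [0.713, 0.701, 0.0, 0.001]
ft_force: [0.7, -0.4, 0.6]
grip_width: 0.0005
grip_force: 0.0
```

```bash
python3 - <<'E'
from h import *
st();c=viewer.camera("scene")
u,v=np.round(proj(c,b2w(-.06,0,.1))).astype(int)
a=c["pixels"][v-50:v+35,u-55:u+55];cv2.imwrite("pics/s3.png",cv2.resize(a,None,fx=7,fy=7,interpolation=cv2.INTER_CUBIC))
for n,p in dict(keeper=(-.013,0,.092),hinge=(-.078,0,.092)).items(): print(n,(proj(c,b2w(*p))-[u-55,v-50])*7)
E
```

```text
11.83 [ 0.4765 -0.119   0.1503] [[0.0178, 0.9998, 0.0013], [0.9998, -0.0178, -0.0013], [-0.0013, 0.0013, -1.0]] [ 0.7 -0.4  0.6] 0.0005 [-0.47  0.46  1.84 -0.    0.84 -0.45]
keeper [283.63458079 336.01547769]
hinge [423.99831599 384.85027494]
```

View pics/s3.png

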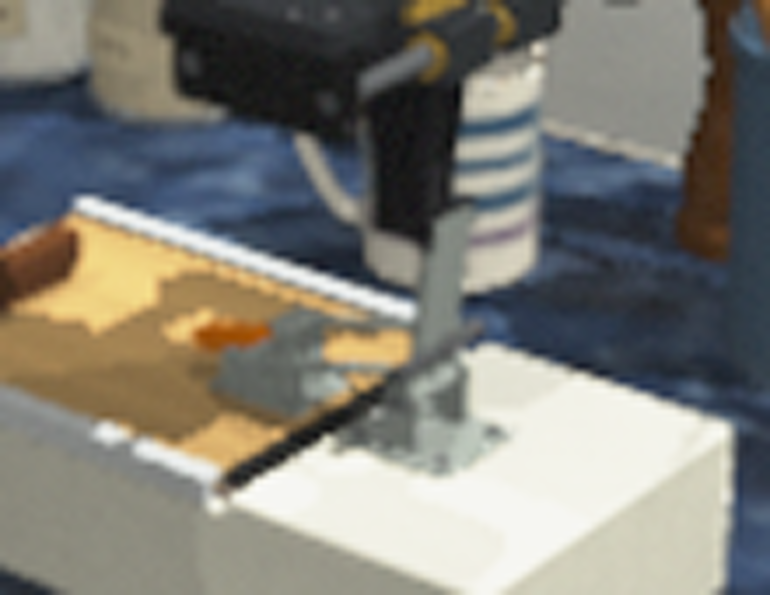

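The lever is just past upright, and the loop is still lying behind the hook (tab at about (230,333)). I'll continue over and down.

Request:
{"name": "arm_command", "arguments": {
  "delta_rot": [
    [0, 0, 0],
    [0, 0, 0],
    [0, 0, 0],
    [0, 0, 0],
    [0, 0, 0],
    [0, 0, 0],
    [0, 0, 0],
    [0, 0, 0],
    [0, 0, 0],
    [0, 0, 0]
  ],
  "delta_pos": [
    [-0.01, 0, 0.001],
    [-0.021, 0, 0.003],
    [-0.032, 0, 0.008],
    [-0.041, 0, 0.015],
    [-0.045, 0, 0.02],
    [-0.049, 0, 0.025],
    [-0.052, 0, 0.031],
    [-0.055, 0, 0.037],
    [-0.058, 0, 0.045],
    [-0.058, 0, 0.045]
  ],
  "gripper": [1, 1, 1, 1, 1, 1, 1, 1, 1, 1]
}}

```text
time: 12.72
position: [0.4745, -0.1751, 0.1034]
tool_rot: [0.713, 0.701, -0.0, -0.001]
ft_force: [-0.1, 1.3, -0.7]
grip_width: 0.0008
grip_force: 0.5
```

Request:
{"name": "arm_command", "arguments": {
  "delta_rot": [
    [0, 0, 0],
    [0, 0, 0],
    [0, 0, 0],
    [0, 0, 0],
    [0, 0, 0]
  ],
  "delta_pos": [
    [-0.001, 0, 0.004],
    [-0.002, 0, 0.008],
    [-0.002, 0, 0.011],
    [-0.002, 0, 0.011],
    [-0.002, 0, 0.011]
  ],
  "gripper": [1, 1, 1, 1, 1]
}}

```text
time: 13.13
position: [0.4761, -0.1778, 0.0953]
tool_rot: [0.713, 0.701, 0.0, 0.002]
ft_force: [-1.0, 0.6, 7.9]
grip_width: 0.0002
grip_force: 7.0
```

Request:
{"name": "arm_command", "arguments": {
  "delta_rot": [
    [0, 0, 0],
    [0, 0, 0],
    [0, 0, 0],
    [0, 0, 0]
  ],
  "delta_pos": [
    [0, 0, 0.001],
    [0, 0, 0.002],
    [0, 0, 0.002],
    [0, 0, 0.002]
  ],
  "gripper": [1, 1, 1, 1]
}}

```text
time: 13.47
position: [0.4762, -0.1777, 0.0946]
tool_rot: [0.713, 0.702, 0.0, 0.002]
ft_force: [-3.0, 2.0, 19.0]
grip_width: 0.0007
grip_force: 10.9
```

Request:
{"name": "arm_command", "arguments": {
  "delta_rot": [
    [0, 0, 0],
    [0, 0, 0],
    [0, 0, 0],
    [0, 0, 0],
    [0, 0, 0],
    [0, 0, 0],
    [0, 0, 0]
  ],
  "delta_pos": [
    [0, 0, -0.01],
    [0, 0, -0.03],
    [0, 0, -0.06],
    [0, 0, -0.1],
    [0, 0, -0.14],
    [0, 0, -0.15],
    [0, 0, -0.15]
  ],
  "gripper": [1, 1, 1, 1, 1, 1, 1]
}}

```text
time: 14.05
position: [0.4775, -0.1788, 0.2462]
tool_rot: [0.713, 0.701, 0.001, 0.005]
ft_force: [0.3, -0.4, -0.4]
grip_width: 0.0002
grip_force: 0.0
```

```bash
python3 - <<'E'
from h import *
st();c=viewer.camera("scene")
u,v=np.round(proj(c,b2w(-.07,0,.09))).astype(int)
a=c["pixels"][v-40:v+40,u-55:u+55];cv2.imwrite("pics/s4.png",cv2.resize(a,None,fx=7,fy=7,interpolation=cv2.INTER_CUBIC))
for n,p in dict(keeper0=(-.019,0,.092),barA=(-.019,.022,.092),barB=(-.019,-.022,.092),leverend=(-.144,0,.092),grip=(.115,0,.092)).items(): print(n,(proj(c,b2w(*p))-[u-55,v-40])*7)
E
```

```text
14.05 [ 0.4775 -0.1788  0.2462] [[0.0159, 0.9998, 0.0086], [0.9999, -0.0159, -0.0061], [-0.006, 0.0087, -0.9999]] [ 0.3 -0.4 -0.4] 0.0002 [-0.58  0.34  1.7  -0.    1.1  -0.56]
keeper0 [275.21673536 235.3930113 ]
barA [238.18156354 255.93947232]
barB [311.33512386 215.35516552]
leverend [555.26477897 332.8262223 ]
grip [ 10.75050677 143.38096393]
```

View pics/s4.png

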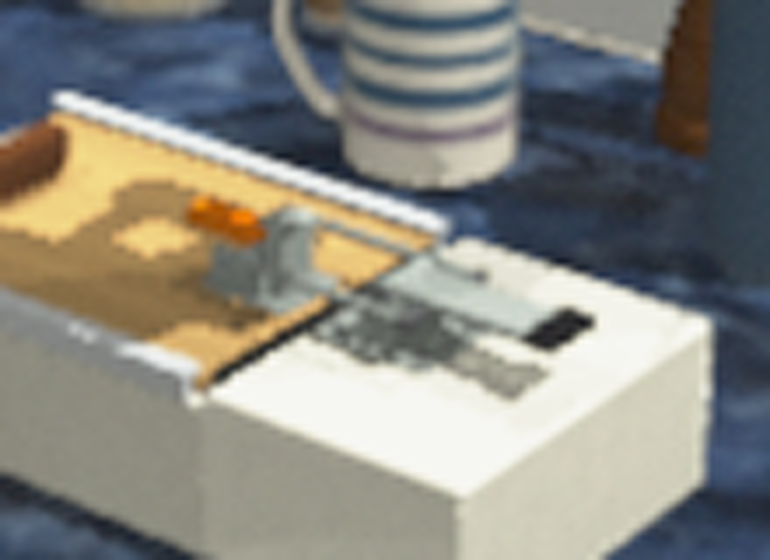

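The lever lies flat, with its black end at about (560,328) against a predicted (555,333). The bar is under the hook and the lid is drawn in. Nothing touches the robot, so I'll hand in.

```bash
python3 -c "
from h import *
print(robot.hand_in())"
```

```text
the job is handed in; nothing more can be done
None
```

The keeper is closed: I slid the lid onto its seal, put the loop over the hook and pressed the lever flat. It stayed flat after the arm let go, the bystanders were left alone, and I handed the job in at about 14 s; the hand-in call returned no verdict.

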